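# Pack the shoe brushes into the bolted kit case

### The job

Lift the brass bolt of the shoe-shine kit case over its bump, draw it fully out and let it drop behind the bump, then open the lid until it rests by itself on its stop. Lay every brush that is on the counter in the case, bristles down, flat on the floor of a bay of its own, then close the lid and bring the bolt back over the bump until it is fully home and dropped. Leave the comb, the polish tin and the shoehorn where they are.

Things in the scene. Friction and masses are not known exactly. Their poses are not given: they have to be found in the camera images.
- kit_case: Dark wooden kit case, fixed to the counter. Origin: centre of its underside, x from robot side to hinge side, y left, z up. Outer 176 (x) x 300 (y); walls 8 thick, 66 high; floor top at z 6. Three dividers (4 thick, tops at z 24) along x at y +72, 0, -72 make four bays 160 long (x), 68 wide: a brush lies lengthwise along x. The shut lid is 12 thick, its top at z 78.
- bump (a point): Middle of the top of the steel bump, 12 long (y) and 10 high, across the bolt's ledge; case x -45, y -229.5, z 75.5. The solid ledge on the case's right (-y) side is 62 wide, y -150 to -280, top at z 65.5; two brass cheeks (inner faces 36 apart, tops at z 83.5) flank the bolt.
- bay1 (a point): Centre of the floor of bay 1 (bays counted from left, +y, to right), at case x 0, y 108, z 6; axes as the case.
- bay2 (a point): Centre of the floor of bay 2 (bays counted from left, +y, to right), at case x 0, y 36, z 6; axes as the case.
- bay3 (a point): Centre of the floor of bay 3 (bays counted from left, +y, to right), at case x 0, y -36, z 6; axes as the case.
- bay4 (a point): Centre of the floor of bay 4 (bays counted from left, +y, to right), at case x 0, y -108, z 6; axes as the case.
- lid (a joint): Lid angle, rad: 0 shut, 1.75 on its stop (leaning 10 degrees past upright, where it stays by its own weight). Released below about 1.5 it falls shut, slowed by the hinge. About 2 N at the bar lift it. While the bolt lies over its edge it opens 0.2 at most.
- lid_bar (a point): Middle of the lid's round brass grip bar, 12 in diameter and 110 long, parallel to the case's y, held 45 in front of the lid's front edge by an arm at each end (y +-55), z 72 when shut. Swings with the lid, 221 from the hinge axis (axis at case x 88, z 66.5); above the lid when that is open. It can turn between the fingers.
- lid_hinge (a point): Point on the lid in the middle of the hinge side, at the height of the bar (case x +88, z 72 when shut); the lid turns about the case's y direction there (true axis 5.5 lower with the lid shut).
- bolt_knob (a point): Middle of the bolt's upright brass knob, a cylinder 26 in diameter and 35 high, on a thinner neck (14); case x -45, y -190, z 122.5 with the bolt home. The flat brass bar under it is 28 wide, its top at z 89.5. Home, the bar's tip lies 22 over the lid's right edge and the foot under its tail stands beside the bump, on the case side.
- bolt_slide (a joint): Travel of the bolt outwards, along the case's -y, m: 0 home (locked), 0.045 fully drawn. The foot meets the bump unless the bolt is raised more than 0.010 all the time the foot passes it (travel 0.001 to 0.036); then it drops to the ledge on the other side. About 1 N of friction.
- bolt_lift (a joint): Height of the bolt above its seat, m: 0 down, 0.022 highest. It falls by its weight (2 N) when let go.
- brush1: Horsehair shoe brush no. 1, all alike: 128 long (own x), 46 wide (y), 54 high, ends alike. Origin: centre of the underside, z up. Dark bristles z 0-16, wooden back z 16-30, on top a wooden grip ridge 80 long (x), 16 wide (y), z 30-54: pinch it across the 16 mm. About 0.16 kg. Starts bristles down on the counter; may be absent.
- brush2: Horsehair shoe brush no. 2, all alike: 128 long (own x), 46 wide (y), 54 high, ends alike. Origin: centre of the underside, z up. Dark bristles z 0-16, wooden back z 16-30, on top a wooden grip ridge 80 long (x), 16 wide (y), z 30-54: pinch it across the 16 mm. About 0.16 kg. Starts bristles down on the counter; may be absent.
- brush3: Horsehair shoe brush no. 3, all alike: 128 long (own x), 46 wide (y), 54 high, ends alike. Origin: centre of the underside, z up. Dark bristles z 0-16, wooden back z 16-30, on top a wooden grip ridge 80 long (x), 16 wide (y), z 30-54: pinch it across the 16 mm. About 0.16 kg. Starts bristles down on the counter; may be absent.
- brush4: Horsehair shoe brush no. 4, all alike: 128 long (own x), 46 wide (y), 54 high, ends alike. Origin: centre of the underside, z up. Dark bristles z 0-16, wooden back z 16-30, on top a wooden grip ridge 80 long (x), 16 wide (y), z 30-54: pinch it across the 16 mm. About 0.16 kg. Starts bristles down on the counter; may be absent.
- comb: Tortoiseshell comb, 165 x 36 x 6, bystander: leave alone. Origin: centre of underside.
- polish_tin: Round brown polish tin, 85 diameter, 33 high, bystander: leave alone. Origin: centre of underside.
- shoehorn: Horn shoehorn, about 180 x 40 x 8, bystander: leave alone. Origin: underside of its middle.

How it is judged:
By the outcome, as a careful person would: the job done as asked, in the order asked, and still so for the second after the job is handed in, with the robot touching nothing.
Of brush1, brush2, brush3, brush4 only 2 to 4 are there at a start; the rules pass over those that are not, and their reading is None.
At some moment in a run one of brush1, brush2, brush3, brush4 may be knocked a few centimetres aside while the robot is not near it.
Once in a run the grip may slacken for a moment while it holds something.
It also fails if it takes over 210 s, if anything falls off the work surface, if the arm or the gripper's body presses on something with over 40 N, if the wrist force passes 120 N, or if a joint passes its speed limit or range.

### The arm

A 6-joint arm with a two-finger parallel gripper is mounted at the origin on the work surface. World frame = base frame: x ahead of the robot, y to its left, z up, the work surface at z = 0. Lengths are in mm, angles in rad, forces in N, time in s.
With the tool pointing down it reaches from about 275 to 750 mm from the base axis. Payload 10.2 kg.
Tool frame: the origin (TCP) lies at the very end of the fingers, on their centre line; the grasp point (between the pads) lies 19 mm behind it; z points along the fingers, y is the line along which they close (so a half turn about z gives the same grasp; the last joint's range is limited). The gripper opens to 85 mm and grips with 20 to 120 N. Pads are 22 mm wide; open, the fingers measure 114 mm over their backs; the gripper's body (76 mm by 85 mm) begins 54 mm behind the grasp point. The pads swing forward as they close: fully open they stand 13 mm farther back than shut.
Start: joints at [-1.556, 0.313, 1.498, -0, 1.331, -0.223], TCP at [123.658, -510.235, 231.294] pointing down, gripper open.
Joint ranges: [-2.94, 2.94], [-0.97, 2.17], [0.19, 2.56], [-1.23, 4.37], [0.02, 3.11], [-2.88, 2.88]. Speed limits (rad/s): [2.39, 2.39, 3.01, 3.14, 3.14, 3.14].

### API

Orientations are given as a unit quaternion [w, x, y, z].
In Python, from rig import monitor, eyes, job gives the robot as it stands. The module is installed in compiled form; this text tells all that it offers.
- The arm moves only by the tool send_rows, never from a script. Its argument "targets" is one flat list of numbers, 7 for each row, row after row: the turn, a rotation vector about the tool's x, y, z in degrees, then the shift along the tool's x, y, z in units of 60 mm (1.0 is 60 mm), then the opening, from -1 (shut) to 1 (fully open), so that 0 is half open. A call has 1 to 5 rows; each row shifts and turns the commanded pose from where the row before left it, along the tool's axes as they then stand; what a row does not reach is not made up. A row lasts 1/8 s, in which the tool goes at most 62.5 mm and 10.7 degrees, less where a joint would pass 70% of its speed; a pose out of reach is approached as far as the arm can. A call is refused whole if a number of a shift passes 1 or a number of a turn 10.7, either way. A call with a gripper value outside its range is refused whole. The fingers move at their own pace and stop on an object; "newtons" is the grip in N (left out, the last holds). Time passes only in rows, so rows that do not move let the fingers close. It gives the time, the measured TCP pose, the force, the opening and the grip force at its end, in the units of the state.
- monitor.sense(): the state, without advancing time (a new reading comes with each control period).
- eyes.capture(name): name is "scene" or "top"; returns a dict with "img" (480x640x3 uint8, red, green, blue), "K" (3x3 intrinsics, pixels), "R" (3x3) and "t" (3): a world point X has camera coordinates R X + t. Camera axes: x right, y down, z forward; pixel columns grow to the right and rows downward; lengths in mm; the calibration is good to about 2 mm. A picture is of the moment at which its call begins. There is no depth.
- job.finish_job(): hands the job in; it is judged then, once.
The state is a dict: "time_s": time; "joints": joint angles; "dq": joint speeds; "tau": joint torques, N m; "eef_pos": TCP position; "ee_rot": TCP orientation; "force": force on the tool from outside, world axes, zero at the start; "wrist_torque": the same for the moment, N m; "grip_width": opening from 0.0 (shut) to 1.0 (fully open); "grip_force": force on a finger pad.
Only numpy, scipy, OpenCV 4.12 (cv2) and the standard library are available. Lean on these libraries where they do the work, as an engineer would, in place of code of your own. Each camera call takes 0.05 s, during which the arm holds its last target. There are 200 camera calls.

## Working session

There is one attempt and no reset: what is moved stays moved. The work goes in short steps, Python scripts to look and compute and a tool call to move; the robot and the scene stay as the last step left them, time stands still between calls to the robot, and variables do not carry over. Pictures are saved under pics/ and viewed, at most 14 in all, crops included, and the job is handed in when it is done.

Besides the shell and the picture viewer there is one more tool, called after "Emit:" by a JSON object that holds its "name" and its "arguments", one argument or row to a line. send_rows: Moves the arm, as the interface text tells. Its arguments: {"type":"object","properties":{"targets":{"type":"array","items":{"type":"number"}},"newtons":{"type":"number"}},"required":["targets"]}

```bash
mkdir -p pics; python3 - <<'E'
from rig import monitor, eyes, job
import cv2,numpy as np,pickle
print(monitor.sense())
for n in("scene","top"):
    c=eyes.capture(n); pickle.dump(c,open(f'{n}0.pkl','wb'))
    cv2.imwrite(f'pics/{n}0.png',c['img'][:,:,::-1])
    print(n,c['K'].tolist(),np.round(c['R'],3).tolist(),c['t'].tolist(), (-c['R'].T@c['t']))
E
```

```text
{'time_s': 0.0, 'joints': array([-1.55641342e+00,  3.13426018e-01,  1.49841482e+00,  3.17564443e-05,
        1.33096974e+00, -2.23430443e-01]), 'dq': array([ 1.01251824e-05, -1.15332923e-04,  5.78341913e-04,  6.08004705e-05,
        1.12174645e-03,  8.70199897e-04]), 'tau': array([-6.69110386e-05, -4.12263429e+01, -2.59743762e+01, -1.75970158e-04,
        4.19179763e-03, -2.14295414e-05]), 'eef_pos': array([ 123.65544755, -509.9827743 ,  230.75571706]), 'ee_rot': array([-6.04032830e-04,  9.92939191e-01,  1.18622897e-01,  7.88728218e-05]), 'force': array([0.40580953, 0.54174202, 0.29713344]), 'wrist_torque': array([-0.00651364,  0.00209892, -0.01487093]), 'grip_force': 0.0, 'grip_width': 0.9974817761926834}
scene [[520.9464313390782, 0.0, 316.6800354065988], [0.0, 520.9464313390782, 243.96535198148763], [0.0, 0.0, 1.0]] [[0.79, 0.613, -0.002], [0.474, -0.613, -0.632], [-0.389, 0.498, -0.775]] [-470.9120258293229, -239.8534558401597, 1674.5375269804906] [1137.3970911  -692.37964252 1144.68425052]
top [[500.86017819120667, 0.0, 320.3367371075965], [0.0, 500.86017819120667, 240.2380784054462], [0.0, 0.0, 1.0]] [[0.005, -1.0, -0.002], [-0.985, -0.004, -0.171], [0.171, 0.002, -0.985]] [-13.158313934704445, 603.2093694966301, 1113.02667037619] [ 403.64123486  -13.28457699 1199.90013217]
```

View pics/scene0.png

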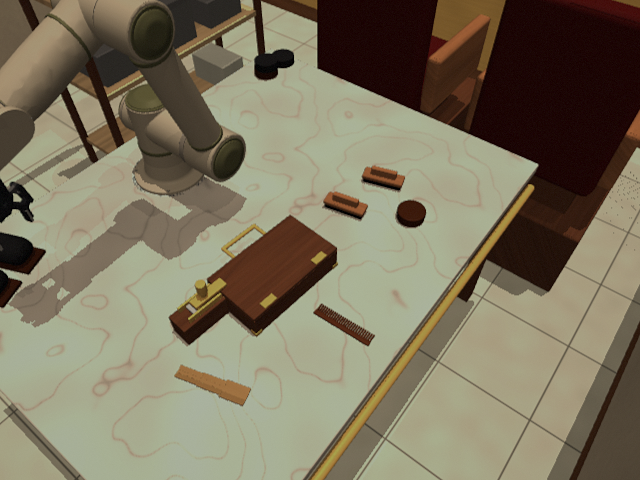

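View pics/top0.png

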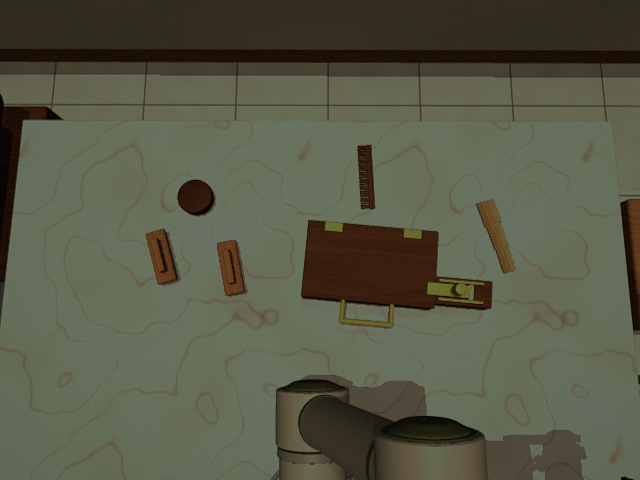

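Two brushes are seen: scene (345,204) and (383,177), top (231,268) and (161,257). The case has its bar at top (367,322) and its knob at (461,290). Next come enlarged crops.

```bash
cat > h.py <<'E'
import numpy as np,cv2,pickle
from scipy.spatial.transform import Rotation as Rot
def proj(c,X):
    p=(np.atleast_2d(X)@c['R'].T+c['t'])@c['K'].T; return p[:,:2]/p[:,2:]
def ray(c,uv):
    return -c['R'].T@c['t'], c['R'].T@np.linalg.inv(c['K'])@np.array([*uv,1.])
def plane(c,uv,z):
    o,d=ray(c,uv); return o+d*(z-o[2])/d[2]
def tri(c1,a,c2,b):
    A=[];r=[]
    for c,u in((c1,a),(c2,b)):
        o,d=ray(c,u); d/=np.linalg.norm(d); P=np.eye(3)-np.outer(d,d); A.append(P); r.append(P@o)
    return np.linalg.lstsq(np.vstack(A),np.hstack(r),rcond=None)[0]
def crop(c,x,y,w,h,s): return cv2.resize(c['img'][y:y+h,x:x+w,::-1],None,fx=s,fy=s,interpolation=cv2.INTER_CUBIC)
def load(n): return pickle.load(open(n+'.pkl','rb'))
E
python3 - <<'E'
from h import *
s=load('scene0');t=load('top0')
cv2.imwrite('pics/a.png',crop(t,295,210,200,125,4))
b=np.vstack([crop(s,160,205,200,145,4)])
cv2.imwrite('pics/b.png',b)
cv2.imwrite('pics/c.png',np.hstack([crop(t,140,220,110,85,3.6),crop(s,315,155,110,85,3.6)]))
print(proj(s,[[123,-510,231],[123,-510,0]]))
E
```

```text
[[ 16.78378475 237.40765863]
 [ 56.09673305 293.68932884]]
```

View pics/a.png

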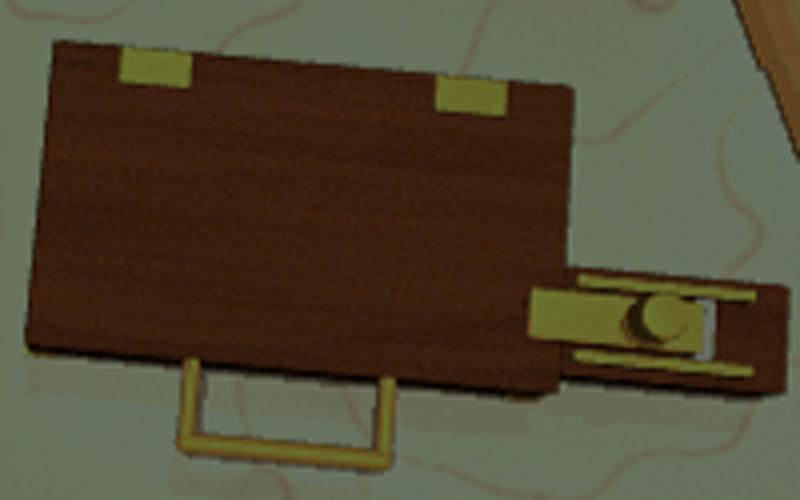

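View pics/b.png

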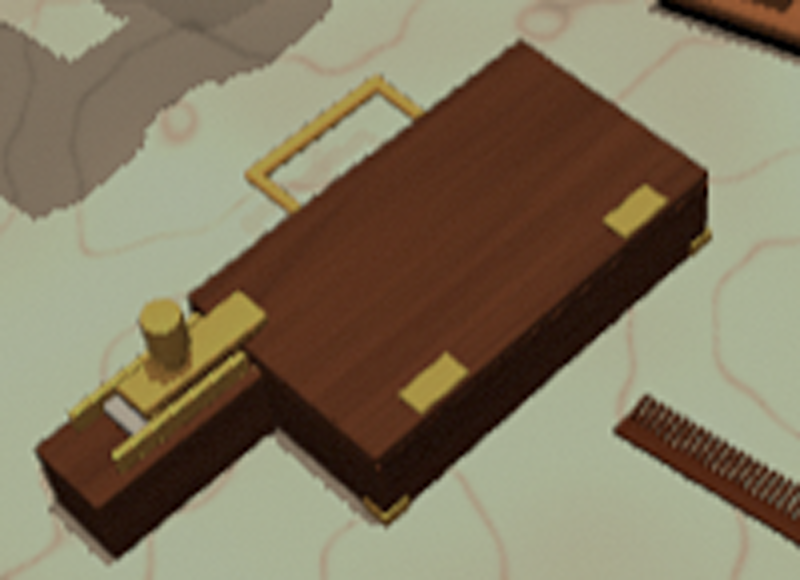

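View pics/c.png

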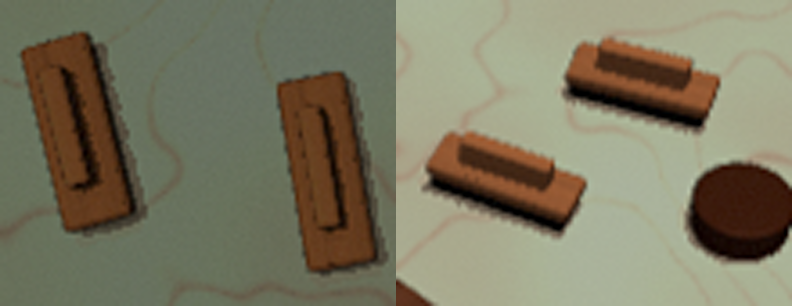

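The crops show the lid corners, bar, knob, ledge ends and both brush ridges clearly. I fit the poses from both views.

```bash
cat > m1.py <<'E'
from h import *
from scipy.optimize import least_squares
s=load('scene0');t=load('top0')
T=lambda u,v:((u+.5)/4-.5+295,(v+.5)/4-.5+210)
S=lambda u,v:((u+.5)/4-.5+160,(v+.5)/4-.5+205)
obs=[(t,T(54,42),(88,150,78)),(t,T(573,86),(88,-150,78)),(t,T(557,388),(-88,-150,78)),(t,T(28,344),(-88,150,78)),
(t,T(666,317),(-45,-190,140)),(t,T(789,288),(-14,-280,65.5)),(t,T(286,457),(-133,0,78)),
(s,S(707,173),(88,150,78)),(s,S(378,462),(88,-150,78)),(s,S(521,41),(-88,150,78)),(s,S(190,300),(-88,-150,78)),
(s,S(163,311),(-45,-190,140)),(s,S(38,450),(-76,-280,65.5)),(s,S(97,507),(-14,-280,65.5))]
def W(p,X): return Rot.from_euler('z',p[3]).apply(X)+p[:3]
f=lambda p:np.hstack([(proj(c,W(p,X))[0]-u) for c,u,X in obs])
r=least_squares(f,[450,-100,0,0.],x_scale=[100,100,100,1],loss='soft_l1')
print('case',r.x,np.round(r.fun.reshape(-1,2),1).tolist())
p=r.x
for n,X in dict(knob=(-45,-190,122.5),bar=(-133,0,72),b1=(0,108,6),b2=(0,36,6),b3=(0,-36,6),b4=(0,-108,6)).items(): print(n,W(p,X).round(1))
print('knob tri',tri(t,T(666,317),s,S(163,311)), 'bar tri',tri(t,T(286,457),s,S((248+378)/2,(176+80)/2)))
U=lambda u,v:((u+.5)/3.6-.5+140,(v+.5)/3.6-.5+220)
V=lambda u,v:((u-396+.5)/3.6-.5+315,(v+.5)/3.6-.5+155)
for n,a,b,e1,e2,corn in(('A',(68,126),(648,55),(53,67),(83,186),[(22,46),(88,32),(133,214),(70,232)]),('B',(321,167),(507,152),(312,106),(332,228),[(279,83),(344,72),(378,260),(309,271)])):
    print(n,tri(t,U(*a),s,V(*b)).round(1))
    q=[plane(t,U(*e),54) for e in(e1,e2)]; d=q[0]-q[1]
    print(' ridge mid',((q[0]+q[1])/2).round(1),'len',np.linalg.norm(d).round(1),'yaw',np.arctan2(d[1],d[0]))
    q=np.array([plane(t,U(*e),30) for e in corn]); d=q[0]+q[1]-q[2]-q[3]
    print(' back mid',q.mean(0).round(1),'len',np.linalg.norm(d)/2,'yaw',np.arctan2(d[1],d[0]))
for uv in((20,255),(5,290),(40,260)): print(plane(s,uv,0).round(0),plane(s,uv,50).round(0))
print('top corner visible',[plane(t,uv,0).round(0).tolist() for uv in((0,479),(639,479),(320,380))])
cv2.imwrite('pics/d.png',crop(s,0,170,120,140,4))
E
python3 m1.py
```

```text
case [ 5.47767886e+02 -1.22752706e+02 -5.63341601e+00 -8.58785716e-02] [[-0.6, -0.7], [-0.0, -0.2], [0.0, 1.4], [-1.5, 0.2], [-0.9, -0.6], [-0.4, -0.8], [-0.8, -1.6], [0.3, -0.1], [-1.0, 0.1], [-0.7, -0.5], [-1.7, -0.5], [-0.8, 1.8], [-1.5, 0.2], [-0.2, 1.3]]
knob [ 486.6 -308.2  116.9]
bar [ 415.3 -111.3   66.4]
b1 [ 5.57e+02 -1.52e+01  4.00e-01]
b2 [ 5.509e+02 -8.690e+01  4.000e-01]
b3 [ 5.447e+02 -1.586e+02  4.000e-01]
b4 [ 5.385e+02 -2.304e+02  4.000e-01]
knob tri [ 486.36641132 -306.87048534  139.88371217] bar tri [ 412.7351214  -112.14527042   69.89011663]
A [570.6 367.6  49.4]
 ridge mid [567.4 363.5  54. ] len 80.7 yaw 0.3007588782508318
 back mid [568.2 364.6  30. ] len 127.27163930065731 yaw 0.30054733285671403
B [543.7 202.3  49.6]
 ridge mid [542.  199.4  54. ] len 80.0 yaw 0.19644462043196914
 back mid [542.3 200.2  30. ] len 125.83829906303187 yaw 0.20202102065219446
[ -69. -495.    0.] [ -16. -503.   50.]
[   6. -586.    0.] [  55. -591.   50.]
[  -9. -471.    0.] [  41. -480.   50.]
top corner visible [[64.0, 707.0, 0.0], [72.0, -728.0, 0.0], [283.0, -11.0, 0.0]]
```

```bash
ls pics
```

```text
a.png
b.png
c.png
d.png
scene0.png
top0.png
```

View pics/d.png

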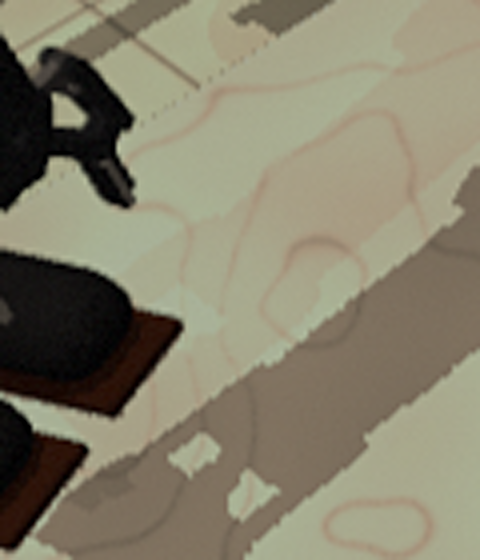

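Everything checks out: heights, reach and sizes agree (scene-camera bias is about 2 mm), and the dark items at the left edge are shoes, not brushes. I refit with z=0 before moving.

```bash
cat >> m1.py <<'E'
print('-----')
for sel in((t,),(t,s)):
    o=[q for q in obs if any(q[0] is c for c in sel)]
    g=lambda p:np.hstack([(proj(c,W([p[0],p[1],0,p[2]],X))[0]-u) for c,u,X in o])
    r=least_squares(g,[550,-120,0.],x_scale=[100,100,1],loss='soft_l1'); print(r.x,np.round(r.fun.reshape(-1,2),1).tolist())
E
python3 m1.py | sed -n '/-----/,$p'
```

```text
-----
[ 5.46166453e+02 -1.23005191e+02 -8.50736434e-02] [[-0.6, -0.5], [0.7, -0.0], [0.8, 2.0], [-1.5, 0.9], [0.0, -0.1], [0.6, -0.4], [-0.4, -0.9]]
[ 5.48448221e+02 -1.22663629e+02 -8.34046044e-02] [[-0.8, -1.4], [0.4, -1.1], [0.6, 0.9], [-1.6, -0.0], [-0.1, -1.3], [0.4, -1.6], [-0.5, -2.0], [0.5, -1.5], [-0.9, -1.0], [-0.7, -1.8], [-1.8, -1.5], [-0.9, 0.7], [-1.7, -0.7], [-0.3, 0.4]]
```

```bash
cat >> h.py <<'E'
C=np.array([547.,-123.,0.]);CY=-0.085
def cw(X): return Rot.from_euler('z',CY).apply(X)+C
def st(tgt=None,yaw=None):
    "print the state; to a world target: the turn about tool z (deg) and the shift along the tool axes after that turn, in units"
    from rig import monitor
    m=monitor.sense(); q=m['ee_rot']; R=Rot.from_quat(np.r_[q[1:],q[0]]); x=R.apply([1,0,0]); z=R.apply([0,0,1]);y0=np.arctan2(x[1],x[0])
    print('t %.2f'%m['time_s'],'pos',m['eef_pos'].round(1),'yaw %.3f'%y0,'z',z.round(3),'F',m['force'].round(1),'w %.3f'%m['grip_width'],'gf %.1f'%m['grip_force'],'j',m['joints'].round(2))
    if tgt is not None:
        yaw=y0 if yaw is None else yaw
        d=(np.array(tgt)-m['eef_pos'])/60; c,s=np.cos(yaw),np.sin(yaw)
        print('turn %.1f  shift x %.3f y %.3f z %.3f'%(np.degrees(y0-yaw),c*d[0]+s*d[1],s*d[0]-c*d[1],-d[2]))
E
```

Emit:
{"name": "send_rows", "arguments": {
  "targets": [0,0,9.25,0,0,0,0.4,0,0,9.25,0,0,0,0.4],
  "newtons": 40
}}

```text
time_s: 0.35
eef_pos: [123.6, -510.1, 231.0]
ee_rot: [-0.0, 0.999, -0.045, -0.0]
force: [-0.4, 0.1, -0.2]
grip_width: 0.7
grip_force: 0.0
```

Emit:
{"name": "send_rows", "arguments": {
  "targets": [0,0,0,0.8,-0.55,0,0.4,0,0,0,0.8,-0.55,0,0.4,0,0,0,0.8,-0.55,0,0.4,0,0,0,0.8,-0.55,0,0.4,0,0,0,0.8,-0.55,0,0.4]
}}

```text
time_s: 0.98
eef_pos: [378.2, -365.0, 231.1]
ee_rot: [-0.0, 0.999, -0.043, -0.0]
force: [-0.8, -1.4, -0.2]
grip_width: 0.701
grip_force: 0.0
```

Emit:
{"name": "send_rows", "arguments": {
  "targets": [0,0,0,0.8,-0.55,0,0.4,0,0,0,0.8,-0.55,0,0.4,0,0,0,0,0,0,0.4,0,0,0,0,0,0,0.4]
}}

```text
time_s: 1.48
eef_pos: [477.6, -308.7, 230.9]
ee_rot: [-0.0, 0.999, -0.042, -0.0]
force: [-0.2, -0.4, 0.7]
grip_width: 0.702
grip_force: 0.0
```

```bash
python3 -c "
from h import *
k=cw([-45,-190,104]);print(k);st(k,CY)"
```

```text
[ 486.03190491 -308.49364243  104.        ]
t 1.48 pos [ 477.6 -308.7  230.9] yaw -0.085 z [-0.001  0.    -1.   ] F [-0.2 -0.4  0.7] w 0.702 gf 0.0 j [-0.78  0.41  1.36 -0.    1.37  0.88]
turn 0.0  shift x 0.139 y -0.016 z 2.115
```

Emit:
{"name": "send_rows", "arguments": {
  "targets": [0,0,0,0.14,-0.02,0.5,0.4,0,0,0,0,0,0.6,0.4,0,0,0,0,0,0.6,0.4,0,0,0,0,0,0.4,0.4,0,0,0,0,0,0,0.4]
}}

```text
time_s: 2.1
eef_pos: [485.0, -308.5, 104.1]
ee_rot: [-0.001, 0.999, -0.044, -0.001]
force: [-1.2, 0.1, 0.9]
grip_width: 0.701
grip_force: 0.0
```

Emit:
{"name": "send_rows", "arguments": {
  "targets": [0,0,0,0,0,0,-0.9,0,0,0,0,0,0,-0.9,0,0,0,0,0,0,-0.9,0,0,0,0,0,0,-0.9,0,0,0,0,0,0,-0.9]
}}

```text
time_s: 2.72
eef_pos: [486.9, -308.8, 106.7]
ee_rot: [0.001, 0.999, -0.042, 0.001]
force: [-1.4, -0.1, 6.8]
grip_width: 0.294
grip_force: 39.0
```

```bash
python3 -c "
from h import *
st(cw([-45,-190,104]),CY)"
```

```text
t 2.73 pos [ 486.9 -308.8  106.7] yaw -0.085 z [ 0.001 -0.002 -1.   ] F [-1.4 -0.1  6.8] w 0.294 gf 39.0 j [-0.77  0.54  1.5  -0.    1.1   0.89]
turn -0.0  shift x -0.014 y -0.003 z 0.046
```

Emit:
{"name": "send_rows", "arguments": {
  "targets": [0,0,0,0,0,-0.14,-0.9,0,0,0,0,0,-0.14,-0.9,0,0,0,0,0,0,-0.9,0,0,0,0,0,0,-0.9]
}}

```text
time_s: 3.22
eef_pos: [486.6, -308.5, 122.1]
ee_rot: [0.0, 0.999, -0.043, 0.0]
force: [1.8, -4.1, -2.3]
grip_width: 0.295
grip_force: 39.5
```

```bash
python3 -c "
from h import *
from rig import eyes
st()
c=eyes.capture('scene');cv2.imwrite('pics/e.png',crop(c,150,230,120,120,5))"
```

```text
t 3.23 pos [ 486.6 -308.5  122.1] yaw -0.085 z [ 0.    -0.001 -1.   ] F [ 1.8 -4.1 -2.3] w 0.295 gf 39.5 j [-0.77  0.53  1.48 -0.    1.13  0.89]
```

View pics/e.png

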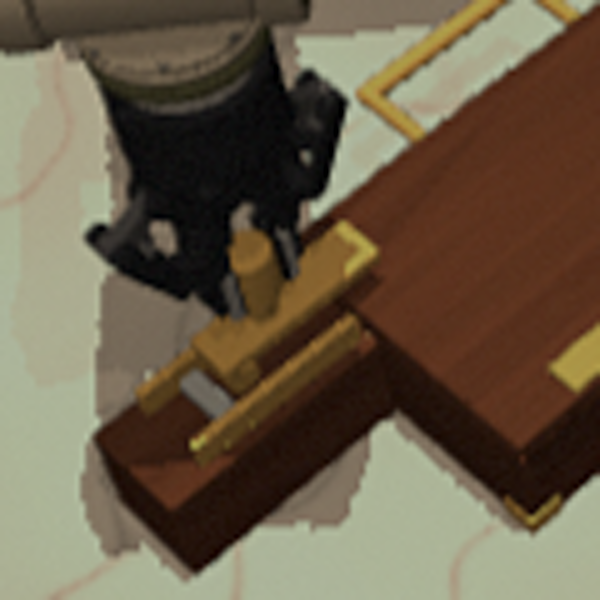

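The bolt is raised (its tip at (350,245) stands off the lid) and the fingers hold the knob at (255,270). Now I draw it out.

Emit:
{"name": "send_rows", "arguments": {
  "targets": [0,0,0,0,0.2,0,-0.9,0,0,0,0,0.2,0,-0.9,0,0,0,0,0.2,0,-0.9,0,0,0,0,0.17,0,-0.9,0,0,0,0,0,0,-0.9]
}}

```text
time_s: 3.9
eef_pos: [482.6, -353.9, 121.5]
ee_rot: [-0.002, 0.999, -0.043, -0.0]
force: [2.9, 5.6, -2.2]
grip_width: 0.295
grip_force: 40.2
```

Emit:
{"name": "send_rows", "arguments": {
  "targets": [0,0,0,0,0,0.14,-0.9,0,0,0,0,0,0.14,-0.9,0,0,0,0,0,0,-0.9]
}}

```text
time_s: 4.28
eef_pos: [482.9, -353.9, 106.7]
ee_rot: [-0.0, 0.999, -0.042, 0.0]
force: [0.2, 7.9, 10.5]
grip_width: 0.288
grip_force: 41.5
```

```bash
python3 -c "
from h import *
from rig import eyes
st(cw([-45,-235,104]))
c=eyes.capture('scene');cv2.imwrite('pics/f.png',crop(c,150,230,120,120,5))"
```

```text
t 4.28 pos [ 482.9 -353.9  106.7] yaw -0.085 z [ 0.     0.001 -1.   ] F [ 0.2  7.9 10.5] w 0.288 gf 41.5 j [-0.83  0.59  1.42  0.    1.13  0.83]
turn 0.0  shift x -0.011 y -0.008 z 0.045
```

View pics/f.png

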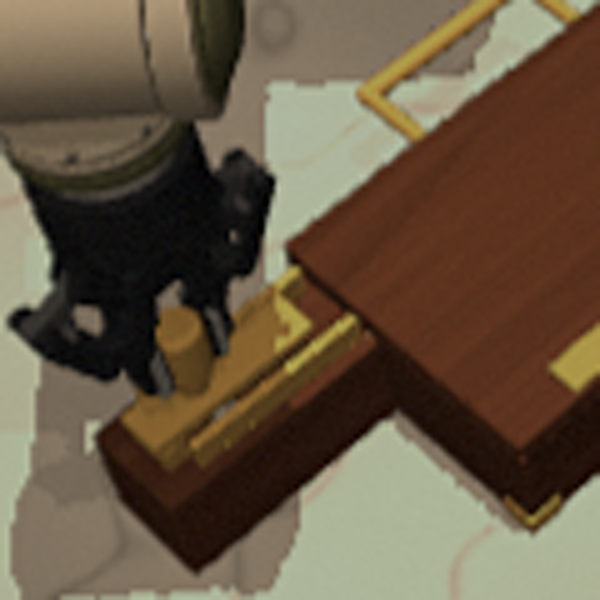

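Emit:
{"name": "send_rows", "arguments": {
  "targets": [0,0,0,0,0,0,0.3,0,0,0,0,0,0,0.3,0,0,0,0,0,0,0.3,0,0,0,0,0,-0.7,0.3,0,0,0,0,0,-0.9,0.3]
}}

```text
time_s: 4.95
eef_pos: [482.1, -354.0, 201.5]
ee_rot: [-0.001, 0.999, -0.043, -0.001]
force: [1.1, -1.1, 0.1]
grip_width: 0.65
grip_force: 0.0
```

Emit:
{"name": "send_rows", "arguments": {
  "targets": [0,0,0,-0.29,-0.78,-0.5,0.3,0,0,0,-0.29,-0.78,0,0.3,0,0,0,-0.29,-0.78,0,0.3,0,0,0,-0.29,-0.78,0,0.3,0,0,0,-0.29,-0.78,0,0.3]
}}

```text
time_s: 5.58
eef_pos: [415.1, -112.4, 231.4]
ee_rot: [0.0, 0.999, -0.043, 0.0]
force: [1.3, -0.1, 0.2]
grip_width: 0.645
grip_force: 0.0
```

Emit:
{"name": "send_rows", "arguments": {
  "targets": [0,0,-10,0,0,0,-0.06,0,0,-10,0,0,0,-0.06,0,0,-10,0,0,0,-0.06,0,0,-10,0,0,0,-0.06,0,0,-10,0,0,0,-0.06]
}}

```text
time_s: 6.2
eef_pos: [415.8, -113.8, 231.3]
ee_rot: [0.0, 0.922, 0.386, -0.0]
force: [0.5, -0.1, -0.7]
grip_width: 0.472
grip_force: 0.0
```

Emit:
{"name": "send_rows", "arguments": {
  "targets": [0,0,-10,0,0,0,-0.06,0,0,-10,0,0,0,-0.06,0,0,-10,0,0,0,-0.06,0,0,-10,0,0,0,-0.06,0,0,0,0,0,0,-0.06]
}}

```text
time_s: 6.82
eef_pos: [415.8, -113.7, 231.3]
ee_rot: [0.0, 0.737, 0.676, -0.0]
force: [-0.5, 0.4, -0.5]
grip_width: 0.469
grip_force: 0.0
```

```bash
python3 -c "
from h import *
from rig import eyes
b=cw([-133.5,0,55]);print(b);st(b,CY+np.pi/2)
for n in('scene','top'):
    c=eyes.capture(n);pickle.dump(c,open(n+'1.pkl','wb'))
s=load('scene1');t=load('top1')
cv2.imwrite('pics/g.png',np.hstack([crop(s,140,190,200,240,2),crop(t,290,200,200,240,2)]))"
```

```text
[ 413.98197845 -111.66615935   55.        ]
t 6.83 pos [ 415.8 -113.7  231.3] yaw 1.484 z [-0. -0. -1.] F [-0.5  0.4 -0.5] w 0.469 gf 0.0 j [-0.54  0.1   1.76 -0.    1.28 -0.45]
turn -0.1  shift x 0.032 y -0.033 z 2.938
```

View pics/g.png

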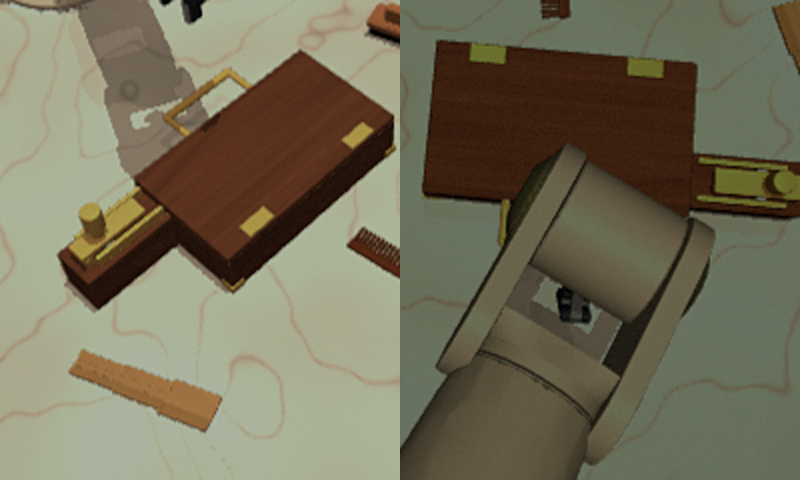

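The bolt is drawn and down, with its tip at crop (135,200) clear of the lid. I descend on the bar.

Emit:
{"name": "send_rows", "arguments": {
  "targets": [0,0,0,0.03,-0.03,0.7,-0.06,0,0,0,0,0,0.7,-0.06,0,0,0,0,0,0.7,-0.06,0,0,0,0,0,0.5,-0.06,0,0,0,0,0,0.34,-0.06]
}}

```text
time_s: 7.55
eef_pos: [413.8, -111.5, 53.6]
ee_rot: [-0.001, 0.738, 0.675, -0.0]
force: [-0.3, -0.1, 0.2]
grip_width: 0.473
grip_force: 0.0
```

Emit:
{"name": "send_rows", "arguments": {
  "targets": [0,0,0,0,0,0,-1,0,0,0,0,0,0,-1,0,0,0,0,0,0,-1,0,0,0,0,0,0,-1],
  "newtons": 30
}}

```text
time_s: 8.05
eef_pos: [416.5, -112.1, 56.6]
ee_rot: [0.003, 0.737, 0.676, 0.002]
force: [9.9, 3.6, -2.0]
grip_width: 0.127
grip_force: 29.7
```

```bash
python3 -c "
from h import *
st()
# arc plan from shut: bar offsets per 0.0875 rad, tool y(case x), tool z(-z), units
a0=np.pi-np.arctan2(5.5,221)
k=np.linspace(0,1.77,21); P=np.c_[np.cos(a0-k),np.sin(a0-k)]*221.07
d=np.diff(P,axis=0)/60
print((np.c_[d[:,0],-d[:,1]]).round(2).tolist())
"
```

```text
t 8.05 pos [ 416.5 -112.1   56.6] yaw 1.484 z [ 0.006 -0.002 -1.   ] F [ 9.9  3.6 -2. ] w 0.127 gf 29.7 j [-0.54  0.35  1.98  0.    0.81 -0.45]
[[0.02, -0.33], [0.05, -0.32], [0.08, -0.32], [0.11, -0.31], [0.13, -0.3], [0.16, -0.28], [0.18, -0.27], [0.21, -0.25], [0.23, -0.23], [0.25, -0.21], [0.27, -0.19], [0.28, -0.16], [0.29, -0.14], [0.31, -0.11], [0.31, -0.08], [0.32, -0.06], [0.32, -0.03], [0.33, 0.0], [0.32, 0.03], [0.32, 0.06]]
```

Emit:
{"name": "send_rows", "arguments": {
  "targets": [0,0,0,0,0.05,-0.33,-1,0,0,0,0,0.05,-0.32,-1,0,0,0,0,0.08,-0.32,-1,0,0,0,0,0.11,-0.31,-1,0,0,0,0,0.13,-0.3,-1]
}}

```text
time_s: 8.68
eef_pos: [440.2, -114.1, 151.5]
ee_rot: [0.002, 0.737, 0.676, 0.001]
force: [10.2, -2.0, -8.7]
grip_width: 0.128
grip_force: 29.1
```

Emit:
{"name": "send_rows", "arguments": {
  "targets": [0,0,0,0,0.16,-0.28,-1,0,0,0,0,0.18,-0.27,-1,0,0,0,0,0.21,-0.25,-1,0,0,0,0,0.23,-0.23,-1,0,0,0,0,0.25,-0.21,-1]
}}

```text
time_s: 9.3
eef_pos: [499.8, -119.3, 226.7]
ee_rot: [-0.0, 0.737, 0.676, -0.001]
force: [-10.7, -1.0, 10.0]
grip_width: 0.122
grip_force: 29.9
```

```bash
python3 -c "
from h import *
st(cw([88-221*np.cos(.91),0,66.5+221*np.sin(.91)-17]))"
```

```text
t 9.30 pos [ 499.8 -119.3  226.7] yaw 1.485 z [-0.002 -0.001 -1.   ] F [-10.7  -1.   10. ] w 0.122 gf 29.9 j [-0.46  0.29  1.54 -0.    1.31 -0.37]
turn 0.0  shift x 0.005 y -0.005 z 0.045
```

Force is modest, and the bar is following its arc. I continue to the stop.

Emit:
{"name": "send_rows", "arguments": {
  "targets": [0,0,0,0,0.27,-0.17,-1,0,0,0,0,0.28,-0.15,-1,0,0,0,0,0.29,-0.13,-1,0,0,0,0,0.31,-0.11,-1,0,0,0,0,0.31,-0.08,-1]
}}

```text
time_s: 9.93
eef_pos: [588.5, -127.1, 266.7]
ee_rot: [0.002, 0.737, 0.676, 0.0]
force: [-3.5, -2.0, 5.5]
grip_width: 0.127
grip_force: 30.9
```

Emit:
{"name": "send_rows", "arguments": {
  "targets": [0,0,0,0,0.32,-0.06,-1,0,0,0,0,0.32,-0.03,-1,0,0,0,0,0.33,0,-1,0,0,0,0,0.3,0.03,-1,0,0,0,0,0.25,0.05,-1]
}}

```text
time_s: 10.55
eef_pos: [679.4, -135.0, 265.5]
ee_rot: [0.002, 0.737, 0.676, 0.0]
force: [-0.2, -2.2, 5.2]
grip_width: 0.127
grip_force: 32.8
```

```bash
python3 -c "
from h import *
a=1.75+.025
st(cw([88-221*np.cos(a),0,66.5+221*np.sin(a)-17]))"
```

```text
t 10.55 pos [ 679.4 -135.   265.5] yaw 1.484 z [ 0.003 -0.002 -1.   ] F [-0.2 -2.2  5.2] w 0.127 gf 32.8 j [-0.36  0.7   0.81 -0.    1.63 -0.28]
turn 0.0  shift x 0.013 y -0.002 z -0.006
```

Emit:
{"name": "send_rows", "arguments": {
  "targets": [0,0,0,0,0,0,-0.3,0,0,0,0,0,0,-0.3,0,0,0,0,0,0,-0.3,0,0,0,0,0,-0.6,-0.3,0,0,0,0,0,-0.6,-0.3]
}}

```text
time_s: 11.18
eef_pos: [678.5, -134.1, 336.5]
ee_rot: [-0.0, 0.737, 0.676, -0.0]
force: [-0.5, -0.1, 0.4]
grip_width: 0.352
grip_force: 0.0
```

Emit:
{"name": "send_rows", "arguments": {
  "targets": [0,0,10,0,-0.8,0,-0.3,0,0,10,0,-0.8,0,-0.3,0,0,10,0,-0.8,0,-0.3,0,0,10,0,-0.8,0,-0.3,0,0,10,0,-0.8,0,-0.3]
}}

```text
time_s: 11.8
eef_pos: [466.0, -35.6, 335.5]
ee_rot: [0.0, 0.954, 0.298, 0.0]
force: [1.0, 0.7, 1.3]
grip_width: 0.351
grip_force: 0.0
```

```bash
python3 -c "
from h import *
from rig import eyes
st([542,199.8,150],.2)
for n in('scene','top'):
    c=eyes.capture(n);pickle.dump(c,open(n+'2.pkl','wb'))
s=load('scene2');t=load('top2')
cv2.imwrite('pics/i.png',np.hstack([crop(s,160,120,320,350,1.25),crop(t,120,130,320,350,1.25)]))"
```

```text
t 11.80 pos [466.  -35.6 335.5] yaw 0.606 z [ 0.001 -0.    -1.   ] F [1.  0.7 1.3] w 0.351 gf 0.0 j [-0.33  0.13  1.46  0.    1.55  0.64]
turn 23.3  shift x 2.021 y -3.593 z 3.091
```

View pics/i.png

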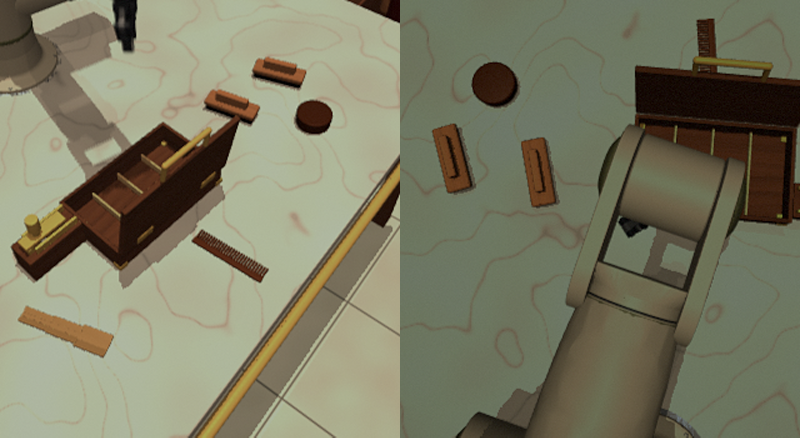

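The lid rests open on its stop, and both brushes are unmoved: B at top (231,268), A at (161,256). Heading for B.

Emit:
{"name": "send_rows", "arguments": {
  "targets": [0,0,10,0,0,0,0.2,0,0,10,0,0,0,0.2,0,0,3.3,0,0,0,0.2,0,0,0,0.4,-0.72,0,0.2,0,0,0,0.4,-0.72,0,0.2]
}}

```text
time_s: 12.52
eef_pos: [497.6, 58.7, 335.3]
ee_rot: [0.0, 0.995, 0.103, 0.0]
force: [-0.4, -0.2, 0.2]
grip_width: 0.601
grip_force: 0.0
```

Emit:
{"name": "send_rows", "arguments": {
  "targets": [0,0,0,0.4,-0.72,0.3,0.2,0,0,0,0.4,-0.72,0.4,0.2,0,0,0,0.4,-0.72,0.5,0.2,0,0,0,0,0,0.9,0.2,0,0,0,0,0,0.9,0.2]
}}

```text
time_s: 13.15
eef_pos: [541.2, 200.0, 153.5]
ee_rot: [0.0, 0.995, 0.104, 0.0]
force: [0.1, 0.3, -0.6]
grip_width: 0.601
grip_force: 0.0
```

```bash
cat > bd.py <<'E'
from h import *
from rig import eyes
t=load('top0');c=eyes.capture('top')
for n,(x0,x1,y0,y1) in dict(B=(210,255,235,300),A=(140,185,225,290)).items():
    print(n,np.abs(t['img'][y0:y1,x0:x1].astype(int)-c['img'][y0:y1,x0:x1]).mean().round(1))
c['img']=c['img']; pickle.dump(c,open('topn.pkl','wb'))
E
python3 -c "
from h import *
st([542,199.8,33],.2)"; python3 bd.py
```

```text
t 13.15 pos [541.2 200.  153.5] yaw 0.208 z [ 0.001  0.    -1.   ] F [ 0.1  0.3 -0.6] w 0.601 gf 0.0 j [ 0.15  0.49  1.44 -0.    1.2   1.51]
turn 0.5  shift x 0.013 y 0.005 z 2.008
B 24.0
A 24.2
```

Emit:
{"name": "send_rows", "arguments": {
  "targets": [0,0,0,0.01,0,0.6,0.2,0,0,0,0,0,0.6,0.2,0,0,0,0,0,0.5,0.2,0,0,0,0,0,0.3,0.2,0,0,0,0,0,0,0.2]
}}

```text
time_s: 13.82
eef_pos: [541.7, 199.6, 35.0]
ee_rot: [0.0, 0.995, 0.103, -0.0]
force: [0.9, -0.2, 0.5]
grip_width: 0.597
grip_force: 0.0
```

Emit:
{"name": "send_rows", "arguments": {
  "targets": [0,0,0,0,0,0,-1,0,0,0,0,0,0,-1,0,0,0,0,0,0,-1,0,0,0,0,0,0,-1,0,0,0,0,0,0,-1],
  "newtons": 60
}}

```text
time_s: 14.45
eef_pos: [542.2, 200.0, 36.2]
ee_rot: [-0.0, 0.995, 0.103, 0.001]
force: [0.6, 1.0, 6.0]
grip_width: 0.168
grip_force: 61.4
```

```bash
python3 -c "
from h import *
st([542,199.8,33],.2)"
```

```text
t 14.45 pos [542.2 200.   36.2] yaw 0.206 z [ 0.002  0.    -1.   ] F [0.6 1.  6. ] w 0.168 gf 61.4 j [0.15 0.64 1.54 0.   0.95 1.51]
turn 0.4  shift x -0.004 y 0.003 z 0.053
```

Emit:
{"name": "send_rows", "arguments": {
  "targets": [0,0,0,0,0,-0.5,-1,0,0,0,0,0,-0.8,-1,0,0,0,0,0,-0.8,-1,0,0,8.3,0,0,0,-1,0,0,8.3,0,0,0,-1]
}}

```text
time_s: 15.08
eef_pos: [541.5, 199.7, 161.5]
ee_rot: [0.0, 0.999, -0.044, 0.0]
force: [-0.4, 0.2, -2.4]
grip_width: 0.165
grip_force: 60.4
```

```bash
python3 -c "
from h import *
st(cw([0,36,160]),CY)"
```

```text
t 15.07 pos [541.5 199.7 161.5] yaw -0.088 z [ 0. -0. -1.] F [-0.4  0.2 -2.4] w 0.165 gf 60.4 j [ 0.15  0.49  1.43 -0.    1.22  1.81]
turn -0.2  shift x 0.548 y 4.751 z 0.024
```

Emit:
{"name": "send_rows", "arguments": {
  "targets": [0,0,-0.2,0.1,0.79,0,-1,0,0,0,0.1,0.79,0,-1,0,0,0,0.1,0.79,0,-1,0,0,0,0.1,0.79,0,-1,0,0,0,0.1,0.79,0,-1]
}}

```text
time_s: 15.7
eef_pos: [552.1, -40.4, 161.0]
ee_rot: [-0.0, 0.999, -0.04, -0.0]
force: [0.3, -0.7, -2.8]
grip_width: 0.171
grip_force: 60.4
```

Emit:
{"name": "send_rows", "arguments": {
  "targets": [0,0,0,0.05,0.79,0,-1,0,0,0,0,0,0,-1,0,0,0,0,0,0,-1]
}}

```text
time_s: 16.08
eef_pos: [551.5, -86.0, 160.9]
ee_rot: [-0.0, 0.999, -0.04, -0.0]
force: [-1.2, -0.1, -1.5]
grip_width: 0.17
grip_force: 60.3
```

```bash
python3 -c "
from h import *
from rig import eyes
st(cw([0,36,44]),CY)
for n in('scene','top'):
    c=eyes.capture(n);pickle.dump(c,open(n+'3.pkl','wb'))
s=load('scene3');t=load('top3')
cv2.imwrite('pics/j.png',np.hstack([crop(s,200,150,200,200,2),crop(t,130,200,200,200,2)]))"
```

```text
t 16.07 pos [551.5 -86.  160.9] yaw -0.080 z [-0.001  0.    -1.   ] F [-1.2 -0.1 -1.5] w 0.170 gf 60.3 j [-0.36  0.45  1.5   0.    1.2   1.29]
turn 0.3  shift x -0.022 y 0.021 z 1.949
```

View pics/j.png

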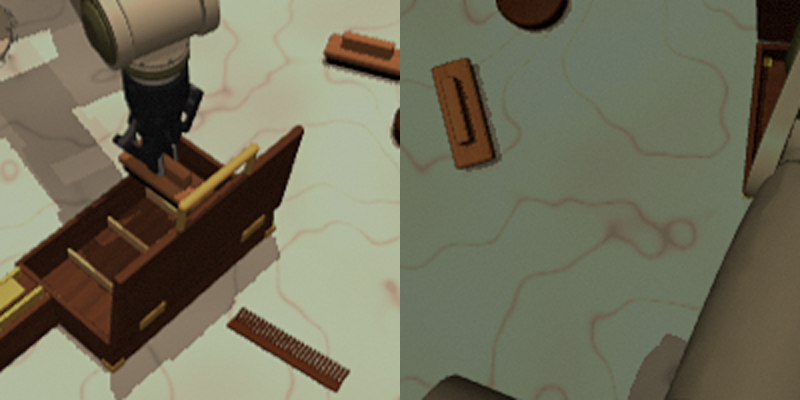

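The brush hangs level over bay 2, lined up between the dividers. A is unmoved at top (162,256). Lowering.

Emit:
{"name": "send_rows", "arguments": {
  "targets": [0,0,0.3,-0.02,0.02,0.5,-1,0,0,0,0,0,0.5,-1,0,0,0,0,0,0.5,-1,0,0,0,0,0,0.3,-1,0,0,0,0,0,0.13,-1]
}}

```text
time_s: 16.8
eef_pos: [550.1, -86.4, 44.5]
ee_rot: [-0.0, 0.999, -0.042, -0.001]
force: [1.1, 0.0, -0.6]
grip_width: 0.167
grip_force: 60.3
```

Emit:
{"name": "send_rows", "arguments": {
  "targets": [0,0,0,0,0,0.03,-1,0,0,0,0,0,0,-1]
}}

```text
time_s: 17.05
eef_pos: [550.8, -87.4, 44.2]
ee_rot: [0.0, 0.999, -0.042, 0.001]
force: [0.2, -0.0, -1.7]
grip_width: 0.176
grip_force: 60.3
```

```bash
python3 -c "
from h import *
st(cw([0,36,42]),CY)"
```

```text
t 17.05 pos [550.8 -87.4  44.2] yaw -0.085 z [ 0.001 -0.    -1.   ] F [ 0.2 -0.  -1.7] w 0.176 gf 60.3 j [-0.37  0.6   1.6  -0.    0.94  1.29]
turn 0.0  shift x -0.013 y -0.003 z 0.036
```

Emit:
{"name": "send_rows", "arguments": {
  "targets": [0,0,0,0,0,0.04,-1,0,0,0,0,0,0,-1,0,0,0,0,0,0,-0.25,0,0,0,0,0,0,-0.25,0,0,0,0,0,0,-0.25]
}}

```text
time_s: 17.68
eef_pos: [550.4, -87.5, 41.1]
ee_rot: [0.0, 0.999, -0.043, 0.0]
force: [-0.7, -0.3, 0.4]
grip_width: 0.372
grip_force: 0.0
```

Emit:
{"name": "send_rows", "arguments": {
  "targets": [0,0,0,0,0,-0.5,-0.25,0,0,0,0,0,-0.8,-0.25,0,0,0,0,0,-0.8,-0.25,0,0,0,0,-0.8,0,-0.25,0,0,0,0,-0.8,0,-0.25]
}}

```text
time_s: 18.3
eef_pos: [558.7, 9.0, 167.6]
ee_rot: [0.0, 0.999, -0.043, 0.001]
force: [0.9, 0.2, 0.1]
grip_width: 0.372
grip_force: 0.0
```

Emit:
{"name": "send_rows", "arguments": {
  "targets": [0,0,0,0,-0.8,0,0.2,0,0,0,0,-0.8,0,0.2,0,0,0,0,0,0,0.2]
}}

```text
time_s: 18.68
eef_pos: [566.5, 106.5, 166.9]
ee_rot: [-0.0, 0.999, -0.041, -0.0]
force: [-0.5, -0.4, 0.5]
grip_width: 0.6
grip_force: 0.0
```

```bash
python3 -c "
from h import *
from rig import eyes
st([567.8,364,150],.3)
for n in('scene','top'):
    c=eyes.capture(n);pickle.dump(c,open(n+'4.pkl','wb'))
s=load('scene4');t=load('top4')
cv2.imwrite('pics/k.png',np.vstack([np.hstack([crop(s,200,150,200,145,2),crop(t,300,190,200,145,2)]),np.hstack([crop(t,130,220,100,75,4),crop(s,340,150,100,75,4)])]))"
```

```text
t 18.68 pos [566.5 106.5 166.9] yaw -0.081 z [-0.  0. -1.] F [-0.5 -0.4  0.5] w 0.600 gf 0.0 j [-0.02  0.48  1.43  0.    1.23  1.63]
turn -21.8  shift x 1.289 y -4.093 z 0.282
```

View pics/k.png

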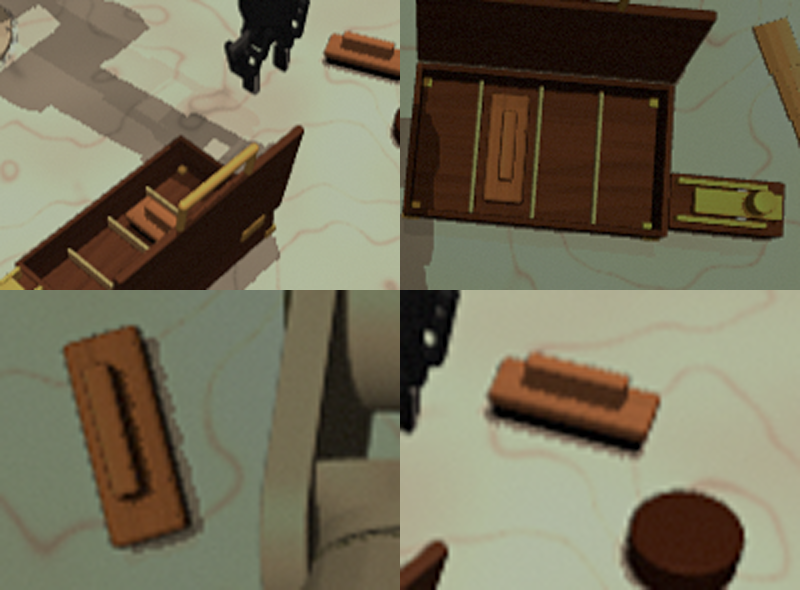

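B lies flat in bay 2, and A is unmoved with its ridge centre near top (159,255). Going to A.

Emit:
{"name": "send_rows", "arguments": {
  "targets": [0,0,-7.3,0,0,0,0.2,0,0,-7.3,0,0,0,0.2,0,0,-7.2,0,0,0,0.2,0,0,0,0.215,-0.68,0,0.2,0,0,0,0.215,-0.68,0,0.2]
}}

```text
time_s: 19.4
eef_pos: [568.1, 188.6, 167.2]
ee_rot: [0.0, 0.989, 0.146, 0.0]
force: [0.4, -0.5, 0.4]
grip_width: 0.604
grip_force: 0.0
```

Emit:
{"name": "send_rows", "arguments": {
  "targets": [0,0,0,0.215,-0.68,0,0.2,0,0,0,0.215,-0.68,0,0.2,0,0,0,0.215,-0.68,0,0.2,0,0,0,0.215,-0.68,0.3,0.2,0,0,0,0,0,0,0.2]
}}

```text
time_s: 20.02
eef_pos: [568.9, 361.3, 147.0]
ee_rot: [0.0, 0.989, 0.148, -0.001]
force: [-0.1, -0.4, -0.5]
grip_width: 0.603
grip_force: 0.0
```

```bash
python3 -c "
from h import *
from rig import eyes
st([567.8,364,34],.3)
t=load('scene4');c=eyes.capture('scene');a,b=[q['img'][175:190,375:410].astype(int) for q in(t,c)];print(abs(a-b).mean())"
```

```text
t 20.02 pos [568.9 361.3 147. ] yaw 0.297 z [-0.003 -0.001 -1.   ] F [-0.1 -0.4 -0.5] w 0.603 gf 0.0 j [0.39 0.71 1.09 0.   1.34 1.67]
turn -0.2  shift x -0.004 y -0.048 z 1.884
8.41968253968254
```

Emit:
{"name": "send_rows", "arguments": {
  "targets": [0,0,0,0,-0.05,0.6,0.2,0,0,0,0,0,0.5,0.2,0,0,0,0,0,0.5,0.2,0,0,0,0,0,0.27,0.2,0,0,0,0,0,0,0.2]
}}

```text
time_s: 20.7
eef_pos: [568.9, 362.3, 36.6]
ee_rot: [0.0, 0.989, 0.147, -0.001]
force: [0.5, 1.1, 0.0]
grip_width: 0.602
grip_force: 0.0
```

Emit:
{"name": "send_rows", "arguments": {
  "targets": [0,0,0,0,0,0,-1,0,0,0,0,0,0,-1,0,0,0,0,0,0,-1,0,0,0,0,0,0,-1,0,0,0,0,0,0,-1]
}}

```text
time_s: 21.32
eef_pos: [569.0, 363.7, 37.9]
ee_rot: [-0.0, 0.989, 0.147, 0.001]
force: [-0.3, 0.3, 6.1]
grip_width: 0.17
grip_force: 62.2
```

```bash
python3 -c "
from h import *
st([567.8,364,34],.3)"
```

```text
t 21.32 pos [569.  363.7  37.9] yaw 0.296 z [ 0.001  0.001 -1.   ] F [-0.3  0.3  6.1] w 0.170 gf 62.2 j [0.4  0.83 1.19 0.   1.13 1.67]
turn -0.3  shift x -0.018 y -0.010 z 0.065
```

Emit:
{"name": "send_rows", "arguments": {
  "targets": [0,0,0,0,0,-0.5,-1,0,0,0,0,0,-0.8,-1,0,0,7.3,0,0,-0.8,-1,0,0,7.3,0,0,0,-1,0,0,7.2,0,0,0,-1]
}}

```text
time_s: 21.95
eef_pos: [568.5, 363.4, 163.0]
ee_rot: [0.0, 0.999, -0.045, -0.0]
force: [-0.6, 0.3, -2.3]
grip_width: 0.172
grip_force: 61.2
```

Emit:
{"name": "send_rows", "arguments": {
  "targets": [0,0,0,0.03,0.79,0,-1,0,0,0,0.03,0.79,0,-1,0,0,0,0.03,0.79,0,-1,0,0,0,0.03,0.79,0,-1,0,0,0,0.03,0.79,0,-1]
}}

```text
time_s: 22.58
eef_pos: [556.9, 125.0, 162.6]
ee_rot: [0.0, 0.999, -0.042, -0.0]
force: [0.5, 0.0, -1.8]
grip_width: 0.169
grip_force: 61.3
```

Emit:
{"name": "send_rows", "arguments": {
  "targets": [0,0,0,0.03,0.79,0,-1,0,0,0,0.03,0.79,0,-1,0,0,0,0.03,0.79,0,-1,0,0,0,0.03,0.79,0,-1,0,0,0,0.03,0.79,0,-1]
}}

```text
time_s: 23.2
eef_pos: [545.8, -111.9, 162.7]
ee_rot: [-0.0, 0.999, -0.043, -0.0]
force: [0.4, 0.3, -0.5]
grip_width: 0.163
grip_force: 61.3
```

Emit:
{"name": "send_rows", "arguments": {
  "targets": [0,0,0,0.03,0.79,0,-1,0,0,0,0,0,0,-1,0,0,0,0,0,0,-1]
}}

```text
time_s: 23.58
eef_pos: [543.8, -157.2, 162.6]
ee_rot: [-0.0, 0.999, -0.043, -0.0]
force: [-0.6, 0.1, -1.2]
grip_width: 0.171
grip_force: 61.2
```

```bash
python3 -c "
from h import *
from rig import eyes
st(cw([0,-36,44]),CY)
for n in('scene','top'):
    c=eyes.capture(n);pickle.dump(c,open(n+'5.pkl','wb'))
s=load('scene5');t=load('top5')
cv2.imwrite('pics/l.png',np.hstack([crop(s,180,150,150,150,2.66),crop(t,300,170,150,150,2.66)]))"
```

```text
t 23.57 pos [ 543.8 -157.2  162.6] yaw -0.085 z [-0.001  0.001 -1.   ] F [-0.6  0.1 -1.2] w 0.171 gf 61.2 j [-0.49  0.46  1.47  0.    1.21  1.17]
turn -0.0  shift x 0.004 y 0.027 z 1.976
```

View pics/l.png

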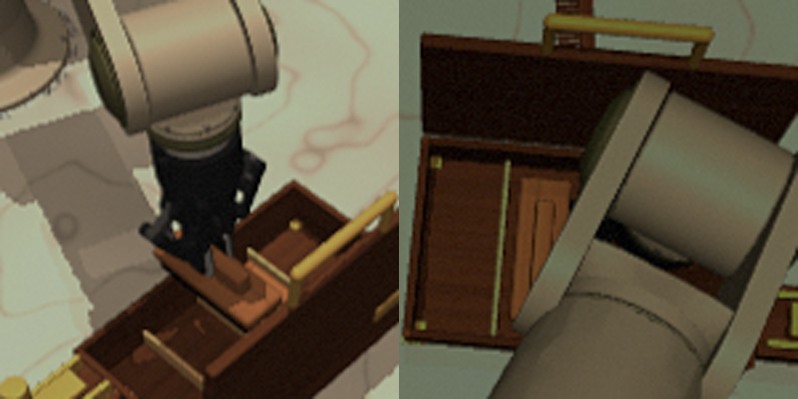

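A hangs over bay 3, tilted slightly at most. I lower it gently, watching the force.

Emit:
{"name": "send_rows", "arguments": {
  "targets": [0,0,0,0,0.03,0.5,-1,0,0,0,0,0,0.5,-1,0,0,0,0,0,0.5,-1,0,0,0,0,0,0.3,-1,0,0,0,0,0,0.1,-1]
}}

```text
time_s: 24.3
eef_pos: [543.6, -158.4, 48.0]
ee_rot: [-0.0, 0.999, -0.042, -0.001]
force: [-0.2, -0.7, -0.4]
grip_width: 0.174
grip_force: 61.2
```

Emit:
{"name": "send_rows", "arguments": {
  "targets": [0,0,0,0,0,0.05,-1,0,0,0,0,0,0.05,-1,0,0,0,0,0,0,-1]
}}

```text
time_s: 24.68
eef_pos: [544.3, -159.5, 43.9]
ee_rot: [0.0, 0.999, -0.042, 0.001]
force: [-1.4, 1.9, 4.9]
grip_width: 0.173
grip_force: 61.9
```

```bash
python3 -c "
from h import *
st(cw([0,-36,43]),CY)"
```

```text
t 24.68 pos [ 544.3 -159.5   43.9] yaw -0.085 z [ 0.001 -0.    -1.   ] F [-1.4  1.9  4.9] w 0.173 gf 61.9 j [-0.49  0.61  1.57  0.    0.95  1.16]
turn 0.0  shift x -0.007 y -0.010 z 0.015
```

Emit:
{"name": "send_rows", "arguments": {
  "targets": [0,0,0,0,0,0,-0.25,0,0,0,0,0,0,-0.25,0,0,0,0,0,0,-0.25,0,0,0,0,0,-0.5,-0.25,0,0,0,0,0,-0.9,-0.25]
}}

```text
time_s: 25.3
eef_pos: [543.0, -159.2, 126.4]
ee_rot: [-0.001, 0.999, -0.043, -0.002]
force: [0.5, 0.1, 0.1]
grip_width: 0.375
grip_force: 0.0
```

Emit:
{"name": "send_rows", "arguments": {
  "targets": [0,0,0,0,0,-0.9,-0.25,0,0,0,0,0,-0.9,-0.25,0,0,0,0,0,-0.9,-0.25,0,0,0,0,0,-0.9,-0.25,0,0,-10,0,0,0,-0.25]
}}

```text
time_s: 25.92
eef_pos: [544.6, -159.9, 347.3]
ee_rot: [0.002, 0.999, 0.047, 0.003]
force: [0.0, -0.2, -1.2]
grip_width: 0.375
grip_force: 0.0
```

Emit:
{"name": "send_rows", "arguments": {
  "targets": [0,0,-10,-0.9,0,0,-0.25,0,0,-10,-0.9,0,0,-0.25,0,0,-10,-0.9,0,0,-0.25,0,0,-10,0,0,0,-0.25,0,0,0,0,0,0,-0.25]
}}

```text
time_s: 26.55
eef_pos: [390.7, -200.9, 343.1]
ee_rot: [0.0, 0.925, 0.38, 0.0]
force: [0.0, -0.2, 0.3]
grip_width: 0.376
grip_force: 0.0
```

```bash
python3 -c "
from h import *
from rig import eyes
st(cw([133,0,340]),CY+np.pi/2)
for n in('scene','top'):
    c=eyes.capture(n);pickle.dump(c,open(n+'6.pkl','wb'))
t=load('top6')
# rectify at z=36, case x -80..80 (rows), y 75..-150
ys,xs=np.meshgrid(np.arange(75,-150,-1.),np.arange(80,-81,-1.)); P=np.stack([xs,ys,0*xs+36],-1).reshape(-1,3)
uv=proj(t,cw(P)).reshape(*xs.shape,2).astype(np.float32)
I=cv2.remap(t['img'],uv[...,0],uv[...,1],cv2.INTER_LINEAR)
I=cv2.resize(I[:,:,::-1],None,fx=2,fy=2)
s=load('scene6')
cv2.imwrite('pics/m.png',np.hstack([I,cv2.resize(crop(s,200,180,130,130,1),(322,322))])); print(I.shape)"
```

```text
t 26.55 pos [ 390.7 -200.9  343.1] yaw 0.779 z [ 0. -0. -1.] F [ 0.  -0.2  0.3] w 0.376 gf 0.0 j [-0.74  0.06  1.52  0.    1.57  0.05]
turn -40.5  shift x 1.514 y 4.703 z 0.052
(322, 450, 3)
```

View pics/m.png

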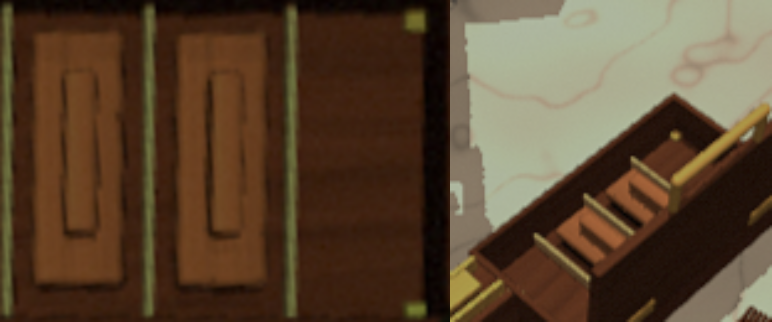

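Both brushes lie flat and centred in bays 2 and 3: in the rectified view, ridges at (80,152) and (227,152), clear of the dividers. Now I take the bar again.

Emit:
{"name": "send_rows", "arguments": {
  "targets": [0,0,-10,0,0,0,-0.25,0,0,-10,0,0,0,-0.25,0,0,-10,0,0,0,-0.25,0,0,-10.5,0,0,0,-0.25,0,0,0,0.25,0.78,0,-0.25]
}}

```text
time_s: 27.28
eef_pos: [438.8, -189.9, 343.5]
ee_rot: [0.001, 0.737, 0.676, -0.0]
force: [0.5, -0.6, 0.4]
grip_width: 0.374
grip_force: 0.0
```

Emit:
{"name": "send_rows", "arguments": {
  "targets": [0,0,0,0.25,0.78,0,-0.25,0,0,0,0.25,0.78,0,-0.25,0,0,0,0.25,0.78,0,-0.25,0,0,0,0.25,0.78,0,-0.25,0,0,0,0.25,0.78,0,-0.25]
}}

```text
time_s: 27.9
eef_pos: [679.8, -132.9, 342.5]
ee_rot: [-0.0, 0.736, 0.676, -0.0]
force: [0.6, -0.6, 1.4]
grip_width: 0.375
grip_force: 0.0
```

Emit:
{"name": "send_rows", "arguments": {
  "targets": [0,0,0,0,0,0,-0.25,0,0,0,0,0,0,-0.25]
}}

```text
time_s: 28.15
eef_pos: [678.0, -133.9, 342.5]
ee_rot: [-0.0, 0.736, 0.677, -0.0]
force: [-0.7, -0.1, 0.4]
grip_width: 0.37
grip_force: 0.0
```

```bash
python3 -c "
from h import *
st(cw([132.8,0,266]),CY+np.pi/2)
a0=1.775-np.linspace(0,1.75,21); P=np.c_[-np.cos(a0),np.sin(a0)]*221.07
d=np.diff(P,axis=0)/60
print((np.c_[d[:,0],-d[:,1]]).round(2).tolist())"
```

```text
t 28.15 pos [ 678.  -133.9  342.5] yaw 1.487 z [-0.001  0.    -1.   ] F [-0.7 -0.1  0.4] w 0.370 gf 0.0 j [-0.36  0.71  0.6  -0.    1.83 -0.28]
turn 0.1  shift x -0.004 y 0.023 z 1.275
[[-0.32, -0.05], [-0.32, -0.02], [-0.32, 0.0], [-0.32, 0.03], [-0.32, 0.06], [-0.31, 0.09], [-0.3, 0.11], [-0.29, 0.14], [-0.28, 0.17], [-0.26, 0.19], [-0.24, 0.21], [-0.22, 0.23], [-0.2, 0.25], [-0.18, 0.27], [-0.16, 0.28], [-0.13, 0.29], [-0.1, 0.3], [-0.08, 0.31], [-0.05, 0.32], [-0.02, 0.32]]
```

Emit:
{"name": "send_rows", "arguments": {
  "targets": [0,0,0,0,0.02,0.5,-0.25,0,0,0,0,0,0.5,-0.25,0,0,0,0,0,0.27,-0.25,0,0,0,0,0,0,-0.25]
}}

```text
time_s: 28.65
eef_pos: [678.2, -134.4, 267.2]
ee_rot: [-0.0, 0.736, 0.677, -0.0]
force: [0.8, 0.7, 0.6]
grip_width: 0.372
grip_force: 0.0
```

Emit:
{"name": "send_rows", "arguments": {
  "targets": [0,0,0,0,0,0,-1,0,0,0,0,0,0,-1,0,0,0,0,0,0,-1,0,0,0,0,0,0,-1],
  "newtons": 30
}}

```text
time_s: 29.15
eef_pos: [679.8, -134.6, 268.7]
ee_rot: [0.002, 0.736, 0.677, 0.001]
force: [1.4, -0.8, 7.2]
grip_width: 0.126
grip_force: 29.6
```

Emit:
{"name": "send_rows", "arguments": {
  "targets": [0,0,0,0,-0.32,-0.05,-1,0,0,0,0,-0.32,-0.02,-1,0,0,0,0,-0.32,0,-1,0,0,0,0,-0.32,0.03,-1,0,0,0,0,-0.32,0.06,-1]
}}

```text
time_s: 29.78
eef_pos: [583.4, -126.2, 266.3]
ee_rot: [0.001, 0.736, 0.677, 0.001]
force: [1.4, 0.3, 0.1]
grip_width: 0.127
grip_force: 29.8
```

```bash
python3 -c "
from h import *
a=1.775-1.75/4
st(cw([88-221*np.cos(a),0,66.5+221*np.sin(a)-17]))"
```

```text
t 29.77 pos [ 583.4 -126.2  266.3] yaw 1.488 z [ 0.002 -0.    -1.   ] F [1.4 0.3 0.1] w 0.127 gf 29.8 j [-0.41  0.45  1.21  0.    1.48 -0.33]
turn 0.0  shift x 0.001 y 0.006 z 0.030
```

Emit:
{"name": "send_rows", "arguments": {
  "targets": [0,0,0,0,-0.31,0.09,-1,0,0,0,0,-0.3,0.11,-1,0,0,0,0,-0.29,0.14,-1,0,0,0,0,-0.28,0.17,-1,0,0,0,0,-0.26,0.19,-1]
}}

```text
time_s: 30.4
eef_pos: [497.4, -118.9, 223.7]
ee_rot: [0.0, 0.736, 0.677, 0.001]
force: [4.8, 1.7, -2.4]
grip_width: 0.125
grip_force: 29.5
```

Emit:
{"name": "send_rows", "arguments": {
  "targets": [0,0,0,0,-0.24,0.21,-1,0,0,0,0,-0.22,0.23,-1,0,0,0,0,-0.2,0.25,-1,0,0,0,0,-0.18,0.27,-1,0,0,0,0,-0.16,0.28,-1]
}}

```text
time_s: 31.02
eef_pos: [438.1, -114.0, 149.1]
ee_rot: [0.001, 0.736, 0.677, 0.001]
force: [9.7, 1.0, -4.6]
grip_width: 0.127
grip_force: 29.2
```

```bash
python3 -c "
from h import *
a=1.775-1.75*.75
st(cw([88-221*np.cos(a),0,66.5+221*np.sin(a)-17]))"
```

```text
t 31.02 pos [ 438.1 -114.   149.1] yaw 1.488 z [ 0.002  0.    -1.   ] F [ 9.7  1.  -4.6] w 0.127 gf 29.2 j [-0.52  0.24  1.82  0.    1.07 -0.43]
turn 0.0  shift x 0.004 y -0.008 z 0.017
```

Emit:
{"name": "send_rows", "arguments": {
  "targets": [0,0,0,0,-0.12,0.29,-1,0,0,0,0,-0.09,0.3,-1,0,0,0,0,-0.07,0.31,-1,0,0,0,0,-0.04,0.32,-1,0,0,0,0,-0.01,0.32,-1]
}}

```text
time_s: 31.65
eef_pos: [416.6, -112.1, 56.0]
ee_rot: [-0.002, 0.736, 0.677, -0.001]
force: [-12.7, 3.5, 47.6]
grip_width: 0.126
grip_force: 37.7
```

Emit:
{"name": "send_rows", "arguments": {
  "targets": [0,0,0,0,0,0.03,-1,0,0,0,0,0,0,-1]
}}

```text
time_s: 31.9
eef_pos: [416.5, -112.1, 54.9]
ee_rot: [-0.002, 0.736, 0.677, -0.001]
force: [-8.8, 1.1, 4.0]
grip_width: 0.127
grip_force: 33.0
```

```bash
python3 -c "
from h import *
st(cw([-133,0,55]))"
```

```text
t 31.90 pos [ 416.5 -112.1   54.9] yaw 1.488 z [-0.004  0.002 -1.   ] F [-8.8  1.1  4. ] w 0.127 gf 33.0 j [-0.54  0.36  1.97 -0.    0.82 -0.45]
turn 0.0  shift x 0.004 y -0.035 z -0.002
```

Emit:
{"name": "send_rows", "arguments": {
  "targets": [0,0,0,0,0,0,-0.06,0,0,0,0,0,0,-0.06,0,0,0,0,0,-0.5,-0.06,0,0,0,0,0,-0.9,-0.06,0,0,0,0,0,-0.9,-0.06]
}}

```text
time_s: 32.52
eef_pos: [418.0, -112.6, 194.8]
ee_rot: [0.0, 0.736, 0.677, 0.0]
force: [1.0, -0.9, -0.2]
grip_width: 0.47
grip_force: 0.0
```

Emit:
{"name": "send_rows", "arguments": {
  "targets": [0,0,10,0,0,-0.6,0.3,0,0,10,0,0,0,0.3,0,0,10,0,0,0,0.3,0,0,10,0,0,0,0.3,0,0,10,0,0,0,0.3]
}}

```text
time_s: 33.15
eef_pos: [418.2, -112.7, 229.2]
ee_rot: [0.0, 0.954, 0.3, 0.0]
force: [-0.3, 0.3, -0.0]
grip_width: 0.646
grip_force: 0.0
```

Emit:
{"name": "send_rows", "arguments": {
  "targets": [0,0,10,0,0,0,0.3,0,0,10,0,0,0,0.3,0,0,10,0,0,0,0.3,0,0,10,0,0,0,0.3,0,0,0,0.29,0.78,0,0.3]
}}

```text
time_s: 33.78
eef_pos: [431.8, -159.7, 229.6]
ee_rot: [0.0, 0.999, -0.041, 0.001]
force: [0.4, 0.8, -0.3]
grip_width: 0.654
grip_force: 0.0
```

Emit:
{"name": "send_rows", "arguments": {
  "targets": [0,0,0,0.29,0.78,0,0.3,0,0,0,0.29,0.78,0,0.3,0,0,0,0.29,0.78,0,0.3,0,0,0,0.29,0.78,0,0.3,0,0,0,0,0,0,0.3]
}}

```text
time_s: 34.4
eef_pos: [485.3, -355.5, 227.7]
ee_rot: [-0.0, 0.999, -0.043, -0.0]
force: [0.2, 0.9, 0.2]
grip_width: 0.651
grip_force: 0.0
```

```bash
python3 -c "
from h import *
st([482.9,-353.9,104],CY)
from rig import eyes
t=load('top1');c=eyes.capture('scene');s=load('scene1')
d=np.abs(c['img'].astype(int)-s['img'])
print('case diff lid',d[225:300,250:330].mean(), 'knob diff',d[285:330,165:205].mean())"
```

```text
t 34.40 pos [ 485.3 -355.5  227.7] yaw -0.085 z [-0.001  0.    -1.   ] F [0.2 0.9 0.2] w 0.651 gf 0.0 j [-0.83  0.49  1.25 -0.    1.4   0.83]
turn -0.0  shift x -0.042 y -0.024 z 2.062
case diff lid 1.6246666666666667 knob diff 30.095
```

Lid image equals the earlier shut picture. I grip the knob.

Emit:
{"name": "send_rows", "arguments": {
  "targets": [0,0,0,-0.04,0.02,0.5,0.3,0,0,0,0,0,0.6,0.3,0,0,0,0,0,0.6,0.3,0,0,0,0,0,0.36,0.3,0,0,0,0,0,0,0.3]
}}

```text
time_s: 35.08
eef_pos: [482.6, -352.5, 104.6]
ee_rot: [-0.001, 0.999, -0.041, -0.001]
force: [0.5, 0.1, 0.4]
grip_width: 0.651
grip_force: 0.0
```

Emit:
{"name": "send_rows", "arguments": {
  "targets": [0,0,0,0,0,0,-0.9,0,0,0,0,0,0,-0.9,0,0,0,0,0,0,-0.9,0,0,0,0,0,0,-0.9,0,0,0,0,0,0,-0.9],
  "newtons": 40
}}

```text
time_s: 35.7
eef_pos: [483.5, -353.9, 107.0]
ee_rot: [0.0, 0.999, -0.041, 0.001]
force: [0.2, 2.6, 7.0]
grip_width: 0.292
grip_force: 39.1
```

Emit:
{"name": "send_rows", "arguments": {
  "targets": [0,0,0,0,0,-0.14,-0.9,0,0,0,0,0,-0.14,-0.9,0,0,0,0,0,0,-0.9,0,0,0,0,0,0,-0.9]
}}

```text
time_s: 36.2
eef_pos: [483.1, -353.9, 122.1]
ee_rot: [-0.0, 0.999, -0.041, 0.0]
force: [3.4, 2.5, -1.6]
grip_width: 0.291
grip_force: 39.6
```

```bash
python3 -c "
from h import *
st(cw([-45,-190,122]),CY)"
```

```text
t 36.20 pos [ 483.1 -353.9  122.1] yaw -0.083 z [ 0.001  0.    -1.   ] F [ 3.4  2.5 -1.6] w 0.291 gf 39.6 j [-0.83  0.57  1.4   0.    1.16  0.83]
turn 0.1  shift x -0.016 y -0.759 z 0.001
```

Emit:
{"name": "send_rows", "arguments": {
  "targets": [0,0,0,0,-0.2,0,-0.9,0,0,0,0,-0.2,0,-0.9,0,0,0,0,-0.2,0,-0.9,0,0,0,0,-0.18,0,-0.9,0,0,0,0,0,0,-0.9]
}}

```text
time_s: 36.83
eef_pos: [487.0, -307.9, 122.9]
ee_rot: [0.002, 0.999, -0.041, 0.001]
force: [2.7, -7.1, -2.1]
grip_width: 0.292
grip_force: 40.1
```

```bash
python3 -c "
from h import *
st([486.6,-308.5,106.7],CY)"
```

```text
t 36.83 pos [ 487.  -307.9  122.9] yaw -0.082 z [ 0.001 -0.004 -1.   ] F [ 2.7 -7.1 -2.1] w 0.292 gf 40.1 j [-0.77  0.52  1.48 -0.    1.13  0.89]
turn 0.2  shift x -0.007 y 0.011 z 0.270
```

Against the home stop. Lower, release and retreat.

Emit:
{"name": "send_rows", "arguments": {
  "targets": [0,0,0,0,0,0.14,-0.9,0,0,0,0,0,0.14,-0.9,0,0,0,0,0,0,-0.9,0,0,0,0,0,0,0.3,0,0,0,0,0,0,0.3]
}}

```text
time_s: 37.45
eef_pos: [486.3, -306.6, 105.1]
ee_rot: [-0.001, 0.999, -0.041, -0.001]
force: [0.1, -0.0, -0.2]
grip_width: 0.65
grip_force: 0.0
```

Emit:
{"name": "send_rows", "arguments": {
  "targets": [0,0,0,0,0,0,0.3,0,0,0,0,0,-0.6,0.3,0,0,0,0,0,-0.9,0.3,0,0,0,0,0,-0.9,0.3,0,0,0,-0.9,0,0,0.3]
}}

```text
time_s: 38.08
eef_pos: [434.9, -304.3, 253.6]
ee_rot: [0.003, 0.999, -0.04, 0.003]
force: [0.0, 0.1, -1.0]
grip_width: 0.65
grip_force: 0.0
```

Emit:
{"name": "send_rows", "arguments": {
  "targets": [0,0,0,-0.9,0,0,0.3,0,0,0,-0.6,0.6,0,0.3,0,0,0,0,0.8,0,0.3,0,0,0,0,0.8,0,0.3,0,0,0,0,0,0,0.3]
}}

```text
time_s: 38.7
eef_pos: [331.4, -428.9, 248.3]
ee_rot: [-0.001, 0.999, -0.043, -0.0]
force: [-0.8, 1.0, -0.2]
grip_width: 0.654
grip_force: 0.0
```

```bash
python3 -c "
from h import *
from rig import eyes
st()
for n,(x0,x1,y0,y1) in dict(scene=(165,270,265,345),top=(420,495,265,315)).items():
    c=eyes.capture(n);s=load(n+'0');r=load(n+'1')
    a=c['img'][y0:y1,x0:x1].astype(int)
    print(n,'diff to home',np.abs(a-s['img'][y0:y1,x0:x1]).mean(),'drawn',np.abs(a-r['img'][y0:y1,x0:x1]).mean(),'home-vs-drawn',np.abs(s['img'][y0:y1,x0:x1].astype(int)-r['img'][y0:y1,x0:x1]).mean())
    g=cv2.cvtColor(c['img'],cv2.COLOR_RGB2GRAY);h0=cv2.cvtColor(s['img'],cv2.COLOR_RGB2GRAY)
    k=(195,280,16,24) if n=='scene' else (452,282,18,16)
    T=h0[k[1]:k[1]+k[3],k[0]:k[0]+k[2]];m=cv2.minMaxLoc(cv2.matchTemplate(g[y0:y1,x0:x1],T,cv2.TM_CCOEFF_NORMED));print(' knob shift px',m[3][0]+x0-k[0],m[3][1]+y0-k[1],round(m[1],3))"
```

```text
t 38.70 pos [ 331.4 -428.9  248.3] yaw -0.085 z [-0.001  0.001 -1.   ] F [-0.8  1.  -0.2] w 0.654 gf 0.0 j [-1.13  0.34  1.42 -0.    1.39  0.53]
scene diff to home 1.3211904761904762 drawn 7.801150793650794 home-vs-drawn 8.029404761904761
 knob shift px 0 0 0.999
top diff to home 1.8391111111111111 drawn 10.9776 home-vs-drawn 10.932088888888888
 knob shift px 0 0 0.997
```

```bash
python3 -c "
from rig import job
print(job.finish_job())"
```

```text
the job is handed in; nothing more can be done
None
```

The job is handed in: both brushes on the counter lie bristles down in bays 2 and 3, the lid is shut, the bolt is home and dropped, and I did not go near the comb, tin or shoehorn.

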